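# Clamp a wood block in the cam jig

## Task

Get the brown wood block clamped in the plywood cam jig, ready for drilling: push the cam lever open with a fingertip, slide the block along the long fence into the jig until it butts against the end stop, then push the lever round again until the cam holds the block tight against the fence. Everything is done by gentle pushing: the block stays down on the jig and is never lifted. Leave the glue bottle, pencil, plywood offcut and cork block lying round the jig where they are.

Things in the scene. Friction and masses are not known exactly. Their poses are not given: they have to be found in the camera images.
- jig: wooden jig screwed to the bench: plywood base 180 (its x) by 340 (its y) by 12 mm thick, carrying a fence along its y at the +x side and a short end stop across it near the -y end, both 22 mm wide with tops 36 mm above the bench. Origin: centre of the base's underside, z up. The block goes in towards -y; the +y end is open
- pivot (a point): the lever's vertical pivot axis, at jig x = -10.9, y = -62 mm, 52 mm above the bench. Axes parallel to the jig's. Round it, under the arm, turns the round rubber-faced cam: 44 mm across, its centre 5 mm off the pivot, 13.5 to 39.5 mm above the bench
- stop (a point): point on the end stop's inner face (jig y = -115 mm; the stop spans jig x = -29 to 49), at jig x = 34 mm, 25 mm above the bench: where the middle of the block's leading end must arrive. Axes parallel to the jig's
- fence (a point): point on the fence's inner face (jig x = 55 mm; the fence runs from y = -160 to 160), at jig y = -60 mm, 25 mm above the bench, beside the middle of the block when home. Axes parallel to the jig's
- lever (a joint): cam lever's angle in rad: 0 = fully open, 1.95 = end of travel, growing clockwise seen from above. Below 1.0 the block passes the cam freely; above 1.6 the cam stands in its way. With the block home the cam meets it near 1.6 and soon goes stiff: tight from about 1.68, with 5 to 10 N at the arm. Pivot friction (0.12 N m, 1.5 N at the arm) holds the lever where it is left
- lever_push (a point): point on the lever arm's centre line, 80 mm from the pivot. The arm is 20 mm wide, 42 to 62 mm above the bench (over the block and fence), round end 95 mm from the pivot. Seen from above it points 200 deg minus the joint angle, counter-clockwise from the jig's +x: out over the -x edge when open, along +y at 1.9
- block: loose brown hardwood block, 42 x 110 x 26 mm, about 90 g, lying flat on the jig's base (top 38 mm above the bench). Origin at the centre of its underside; its long axis is its own y axis turned 40 deg counter-clockwise, so use the two points below for its direction
- block_lead (a point): centre of the block's leading end face (42 x 26 mm), which must meet the end stop; 25 mm above the bench
- block_tail (a point): centre of the block's trailing end face, 110 mm from block_lead; 25 mm above the bench
- glue: bystander: white glue bottle 56 mm across, 127 mm tall, standing on the bench behind the fence; origin at the centre of its underside
- offcut: bystander: plywood offcut 34 x 46 x 18 mm on the bench behind the fence; origin at the centre of its underside
- green_pencil: bystander: green pencil about 165 mm long, 7 mm thick, on the bench behind the fence, roughly along it; origin near its middle
- cork_block: bystander: cork sanding block 60 x 100 x 28 mm on the bench before the jig's -x edge, on the jig's +y half; origin at the centre of its underside
Mind the look-alikes: they are no part of the job. Leave any green look-alike of the block alone.

How it is judged:
By the outcome, as a careful person would: the job done as asked, in the order asked, and still so for the second after the job is handed in, with the robot touching nothing.
It also fails if it takes over 67 s, if anything falls off the work surface, if the arm or the gripper's body presses on something with over 40 N, if the wrist force passes 120 N, or if a joint passes its speed limit or range.

## Robot

A 7-joint arm with a two-finger parallel gripper is mounted at the origin on a cart in front of the work surface, level with it; the furniture and walls round the work are solid. World frame = base frame: x ahead of the robot, y to its left, z up, the work surface at z = 0. Lengths are in m, angles in rad, forces in N, time in s.
With the tool pointing down it reaches from about 0.4 to 0.9 m from the base axis. Payload 5.6 kg.
Tool frame: the origin (TCP) lies midway between the tips of the shut fingers; the grasp point (between the pads) lies 19 mm behind it; z points along the fingers, y is the line along which they close (so a half turn about z gives the same grasp; the last joint's range is limited). The gripper opens to 92 mm and grips with 3 to 60 N. Pads are 20 mm wide; open, the fingers measure 128 mm over their backs; the gripper's body (75 mm by 189 mm) begins 69 mm behind the grasp point.
Start: joints at [1.216, 0.468, -0.012, 1.603, 0.006, 1.071, -0.056], TCP at [0.199, -0.619, 0.181] pointing down, gripper open.
Joint ranges: [-2.53, 2.53], [-0.31, 2.02], [-1.57, 1.55], [0.28, 2.44], [-1.29, 4.43], [0.15, 1.84], [-2.92, 2.92]. Speed limits (rad/s): [2.57, 2.57, 3.14, 3.14, 3.14, 3.14, 3.14].

## Interface

Orientations are given as a 3x3 rotation matrix whose columns are the frame's x, y, z axes.
In Python, from station import env, effector, solver, viewer, workorder, search_frame, tip_of gives the robot as it stands. Calls block until the motion is done:
- env.reach(position, orientation): joint-space move of the TCP to a pose.
- env.movel(position, frame=None, rate=0.15): straight line of the TCP; frame=None keeps the orientation; rate is the mean speed in m/s.
- env.goto_joints(angles): joint-space move.
- effector.release() and effector.grasp(squeeze=None): open the fingers fully, or close them until they stop; squeeze is the grip in N (None keeps the last).
- env.pause(seconds).
- solver.inverse_kinematics(position, orientation): joint angles nearest the present ones, or None.
- env.sense(): the state.
- viewer.read_camera(name): name is "side" or "top"; returns (picture, depth): 420x560x3 uint8, red, green, blue; 420x560 float32, m along the optical axis (not along the pixel's ray), 0 where there is no reading.
- viewer.camera_info(name): a dict with "intrinsics" (3x3 intrinsics, pixels), "dist_coeffs" ([k1, k2, p1, p2, k3] as OpenCV has them; the pictures are not rectified), "eye" and "rotation" of the camera in the world. Camera axes: x right, y up, looking along -z (the intrinsics and any distortion apply to the point x, -y, -z); pixel columns grow to the right and rows downward; lengths in m; the calibration is good to about 2 mm. A picture is of the moment at which its call begins. camera_info takes no time and is no camera call.
A pose or a line that the arm cannot do raises env.PlanningError and nothing moves.
- workorder.finish_job(): hands the job in; it is judged then, once.
Trained networks look in the newest picture that a camera, given by its name, has taken for a name from the list of things; names that differ only in an ending like _2 or _b are one class to them, and where a whole thing is asked for, a point or a joint stands for the part that bears it (a point fixed in the world has none). Each returns a list of dicts, best first, with "score" (0 to 1); they miss things now and then, are a little off and sometimes report something else, mostly with a low value. They report only what shows in the picture. A call takes as long as a camera call. They do not tell look-alikes from the thing itself.
- search_frame(camera, name): "at" ([x, y, z] in m, in world coordinates, good to about 4 mm: the middle of the surface that is visible of it).
- tip_of(camera, name): "at" ([x, y, z] in m, in world coordinates, good to about 4 mm: a listed point, or the origin of a listed thing).
The state is a dict: "t": time; "joint_positions": joint angles; "joint_velocities": joint speeds; "tau": joint torques, N m; "ee_pos": TCP position; "tcp_rot": TCP orientation; "wrist_force": force on the tool from outside, world axes, zero at the start; "moment": the same for the moment, N m; "gripper_width": finger opening in m; "grasp_force": force on a finger pad.
Only numpy, scipy, OpenCV 4.12 (cv2) and the standard library are available. Lean on these libraries where they do the work, as an engineer would, in place of code of your own. Each camera call takes 0.05 s, during which the arm holds its last target. There are 200 camera calls.

## Working session

There is one attempt and no reset: what is moved stays moved. The work goes in short steps, each a Python script; the robot and the scene stay as the last script left them, time stands still between calls to the robot, and variables do not carry over. Pictures are saved under pics/ and viewed, at most 10 in all, crops included, and the job is handed in when it is done.

```bash
ls; mkdir -p pics; python3 - <<'E'
from station import env,viewer,search_frame,tip_of
import cv2,numpy as np
for c in("top","side"):
    p,d=viewer.read_camera(c); cv2.imwrite(f"pics/{c}0.png",p[:,:,::-1]); np.savez(f"{c}0.npz",p=p,d=d)
    i=viewer.camera_info(c); print(c,np.round(i["eye"],3),np.round(i["rotation"],3).tolist(),np.round(i["intrinsics"],1).tolist(),i["dist_coeffs"])
    for n in["jig","pivot","stop","fence","lever_push","block","block_lead","block_tail","glue","cork_block"]:
        r=tip_of(c,n); print(n,[(np.round(q["at"],3).tolist(),round(q["score"],2)) for q in r[:3]])
s=env.sense();print(s["t"],s["wrist_force"],s["tcp_rot"],s["gripper_width"])
E
```

```text
pics
top [0.403 0.035 0.971] [[0.012, 0.984, -0.178], [-0.999, 0.018, 0.03], [0.033, 0.178, 0.983]] [[516.9, 0.0, 287.2], [0.0, 516.9, 210.8], [0.0, 0.0, 1.0]] [-0.10171834  0.          0.          0.          0.        ]
jig [([0.563, -0.014, -0.004], 0.77), ([0.69, 0.106, -0.004], 0.19)]
pivot [([0.562, -0.07, 0.051], 0.59)]
stop [([0.612, -0.124, 0.022], 0.81)]
fence [([0.622, -0.066, 0.029], 0.85)]
lever_push []
block [([0.572, 0.048, 0.01], 0.94), ([0.793, 0.077, 0.004], 0.59)]
block_lead [([0.529, 0.304, 0.013], 0.93), ([0.738, 0.087, 0.013], 0.91), ([0.572, -0.005, 0.029], 0.72)]
block_tail [([0.47, 0.213, 0.009], 0.94), ([0.563, 0.098, 0.023], 0.9), ([0.848, 0.065, 0.011], 0.88)]
glue [([0.708, -0.1, -0.001], 0.55)]
cork_block [([0.398, 0.057, -0.001], 0.81)]
side [ 0.554 -0.817  0.672] [[0.999, 0.036, -0.021], [-0.038, 0.578, -0.815], [-0.017, 0.815, 0.579]] [[466.3, 0.0, 286.0], [0.0, 466.3, 207.6], [0.0, 0.0, 1.0]] [-0.14825479  0.          0.          0.          0.        ]
jig [([0.564, -0.015, 0.001], 0.91)]
pivot [([0.566, -0.073, 0.054], 0.76), ([0.4, 0.057, -0.001], 0.32)]
stop [([0.618, -0.123, 0.026], 0.64)]
fence [([0.625, -0.064, 0.026], 0.77)]
lever_push []
block [([0.794, 0.076, 0.002], 0.94), ([0.498, 0.259, -0.001], 0.88), ([0.567, 0.045, 0.01], 0.85)]
block_lead [([0.572, -0.009, 0.023], 0.98), ([0.528, 0.305, 0.012], 0.9), ([0.743, 0.091, 0.016], 0.79)]
block_tail [([0.47, 0.216, 0.016], 0.9), ([0.557, 0.101, 0.025], 0.86), ([0.847, 0.066, 0.01], 0.83)]
glue [([0.707, -0.095, 0.006], 0.78), ([0.399, 0.055, -0.004], 0.61)]
cork_block [([0.4, 0.058, -0.004], 0.84), ([0.617, -0.124, 0.028], 0.46)]
1.1 [-0.1473799   0.68812502 -1.55668909] [[ 9.51807376e-01  3.06696460e-01 -2.00988362e-05]
 [ 3.06696459e-01 -9.51807376e-01 -2.37784983e-05]
 [-2.64230018e-05  1.64683082e-05 -1.00000000e+00]] 0.09181738454604964
```

View pics/top0.png

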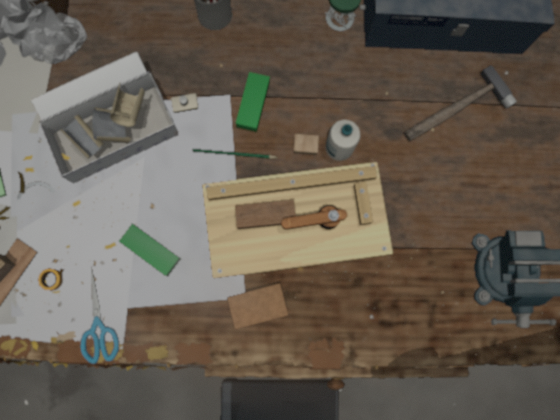

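View pics/side0.png

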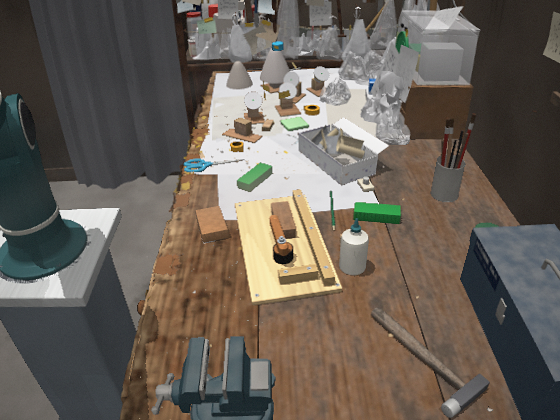

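Top view: brown block at px (265,213) in the jig, with the lever (315,218) pointing along +y over it (closed). Green look-alikes are at (253,101) and (150,250), cork at (258,306), and a brown thing at (20,265). I choose the brown one at (265,213), which lies on the jig. Next I measure it precisely and make one close crop.

```bash
cat > h.py <<'E'
from station import env,effector,solver,viewer,workorder,search_frame,tip_of
import cv2,numpy as np
def w2p(cam,P):
    i=viewer.camera_info(cam);R=np.array(i["rotation"]);c=(np.atleast_2d(P)-i["eye"])@R*[1,-1,-1]
    return cv2.projectPoints(c.reshape(-1,1,3),np.zeros(3),np.zeros(3),np.array(i["intrinsics"]),np.array(i["dist_coeffs"]))[0][:,0]
def p2w(cam,uv,z):
    i=viewer.camera_info(cam);R=np.array(i["rotation"])
    n=cv2.undistortPoints(np.float64(uv).reshape(-1,1,2),np.array(i["intrinsics"]),np.array(i["dist_coeffs"]))[:,0]
    r=np.c_[n[:,0],-n[:,1],-np.ones(len(n))]@R.T; e=np.array(i["eye"])
    return (e+r*((z-e[2])/r[:,2])[:,None])[:,:2]
E
python3 - <<'E'
from h import *
p=np.load("top0.npz")["p"]
hsv=cv2.cvtColor(p,cv2.COLOR_RGB2HSV)
for uv in[(265,213),(310,219),(297,255),(300,182),(285,218),(362,200),(257,306)]: print(uv,p[uv[1],uv[0]],hsv[uv[1],uv[0]])
c=p[150:290,190:400]; cv2.imwrite("pics/crop0.png",cv2.resize(c[:,:,::-1],None,fx=3.8,fy=3.8,interpolation=cv2.INTER_CUBIC))
E
```

```text
(265, 213) [121  97  76] [ 14  95 121]
(310, 219) [134  95  63] [ 14 135 134]
(297, 255) [174 161 127] [ 22  69 174]
(300, 182) [155 136 101] [ 19  89 155]
(285, 218) [106  77  53] [ 14 128 106]
(362, 200) [148 129  95] [ 19  91 148]
(257, 306) [131 103  76] [ 15 107 131]
```

View pics/crop0.png

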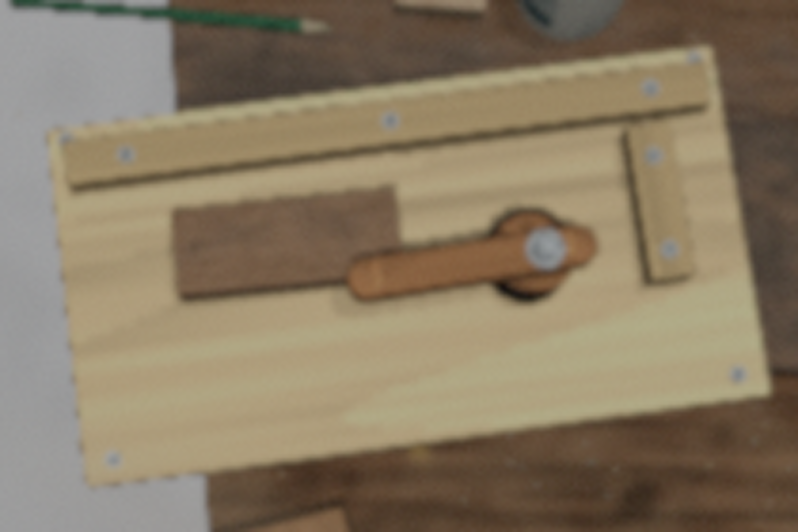

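The crop confirms a brown block (crop px 172–398, 187–297) with the lever over its corner, pivot at (545,248), end (350,278), and the cam bulge visible.

```bash
python3 - <<'E'
from h import *
f=lambda a,z:p2w("top",np.array(a)/3.8+[190,150]-.37,z)
J=f([(48,130),(712,46),(770,392),(90,485)],.012)
print("jig",J.round(4).tolist(),"centre",J.mean(0), "len",np.linalg.norm(J-np.roll(J,-1,0),axis=1))
v=(J[0]-J[1]+J[3]-J[2]);print("yaw",np.degrees(np.arctan2(-v[0],v[1])))
F=f([(70,182),(706,104)],.036);print("fence",F, np.degrees(np.arctan2(-(F[0]-F[1])[0],(F[0]-F[1])[1])))
B=f([(172,210),(392,187),(180,293)],.038);print("blk",B,np.linalg.norm(B[0]-B[1]),np.linalg.norm(B[0]-B[2]))
d=B[0]-B[1];print(np.degrees(np.arctan2(-d[0],d[1])),"centre",(B[1]+B[2])/2)
P=f([(546,246)],.066);E=f([(348,280)],.062);print("piv",P,E,np.linalg.norm(P-E))
c=J.mean(0);a=np.radians(np.degrees(np.arctan2(-v[0],v[1])));R=np.array([[np.cos(a),-np.sin(a)],[np.sin(a),np.cos(a)]])
L=lambda q:((np.array(q)-c)@R*1000).round(1).tolist()
print("in jig: piv",L(P),"fence",L(F),"blk",L(B),"tip",L(E),"cork",L([[.399,.057]]))
d=L(E-P+c)[0];print("lever ang",np.radians(200)-np.arctan2(d[1],d[0]))
E
```

```text
jig [[0.6265, 0.1674], [0.6771, -0.1676], [0.5007, -0.1933], [0.4505, 0.14]] centre [ 0.5637011  -0.01340143] len [0.33880621 0.17831524 0.33697722 0.17806298]
yaw 8.573979332068177
fence [[ 0.59523012  0.15226898]
 [ 0.64048209 -0.15891831]] 8.273795117715673
blk [[ 0.58191783  0.10226452]
 [ 0.59521732 -0.00389821]
 [ 0.54150405  0.09722909]] 0.10699253393814848 0.0407262669771173
7.140503795315328 centre [0.56836069 0.04666544]
piv [[ 0.56255738 -0.07539862]] [[0.54545485 0.01727045]] 0.09423403074178338
in jig: piv [[-10.4, -61.1]] fence [[55.9, 159.1], [54.2, -155.3]] blk [[35.3, 111.7], [32.6, 4.7], [-5.5, 112.7]] tip [[-13.5, 33.0]] cork [[-152.4, 94.2]]
lever ang 1.886965344451507
```

```bash
cat >> h.py <<'E'
A=np.radians(8.45);C=np.array([.5637,-.0134]);PIV=np.array([-10.9,-62.])
RJ=np.array([[np.cos(A),-np.sin(A)],[np.sin(A),np.cos(A)]])
def J(x,y,z): return np.r_[C+RJ@np.array([x,y])/1000,z]
def ori(deg):  # tool y axis at deg in jig frame, pointing down
    t=A+np.radians(deg);y=np.array([np.cos(t),np.sin(t),0]);z=np.array([0,0,-1.]);return np.c_[np.cross(y,z),y,z]
def arm(q,side,gap,z,r=80):  # side +1: clockwise (opening) side, -1: closing side
    th=np.radians(200)-q;n=np.array([np.sin(th),-np.cos(th)])*side
    xy=PIV+r*np.array([np.cos(th),np.sin(th)])+n*(20+gap)
    return J(*xy,z),ori(np.degrees(th)-180)
def F(): return np.array(env.sense()["wrist_force"])
def Fj(f): return (RJ.T@f[:2]).round(1)
E
python3 - <<'E'
from h import *
effector.grasp(20)
p=env.sense()["ee_pos"]
env.movel([p[0],p[1],.26],rate=.3)
P,O=arm(1.89,1,9,.16); env.reach(P,O); print(env.sense()["t"],env.sense()["gripper_width"],np.round(env.sense()["joint_positions"],2))
P,O=arm(1.89,1,9,.047); env.movel(P,O,rate=.15)
f0=F();print(f0.round(1))
for q in np.arange(1.89,.11,-.1475):
    P,O=arm(q,1,0,.047); env.movel(P,O,rate=.08); s=env.sense();print(round(q,2),round(s["t"],2),Fj(F()-f0),round(F()[2]-f0[2],1))
P,O=arm(.12,1,0,.047); env.movel(P,O,rate=.05)
P,O=arm(.12,1,12,.047); env.movel(P,O)
P,O=arm(.12,1,12,.10); env.movel(P,O);print(env.sense()["t"])
p,d=viewer.read_camera("top");cv2.imwrite("pics/top1.png",cv2.resize(p[130:310,170:410,::-1],None,fx=3.3,fy=3.3,interpolation=cv2.INTER_CUBIC))
E
```

```text
5.4667 0.0004762121948897076 [ 0.37  0.44 -0.56  1.78  0.27  1.   -1.69]
[-0.5  0.4  0.6]
1.89 6.62 [ 0.8 -0.9] -1.0
1.74 6.92 [ 0.4 -0.4] -1.1
1.6 7.22 [0.1 0. ] -0.4
1.45 7.53 [ 0.2 -0.1] -0.9
1.3 7.83 [ 1.  -0.1] -0.5
1.15 8.12 [ 0.8 -0.2] -0.0
1.01 8.43 [ 1.3 -0. ] -0.1
0.86 8.72 [ 0.2 -0.6] -1.7
0.71 9.03 [0.8 0.1] 0.1
0.56 9.32 [ 0.7 -0.1] -1.3
0.42 9.62 [ 0.1 -1.4] -0.6
0.27 9.93 [ 0.7 -0.5] -0.1
0.12 10.22 [ 1.1 -0.7] 0.0
11.225
```

View pics/top1.png

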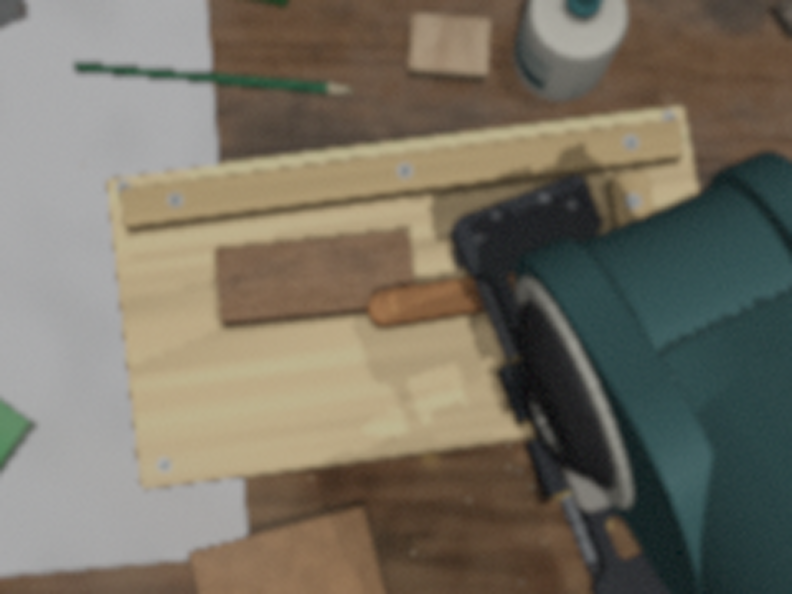

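The top view shows the lever still closed (arm tip at crop px 370,308) with the gripper body lying past it, so the finger did not push it. I check the actual TCP pose.

```bash
python3 - <<'E'
from h import *
s=env.sense();p=np.array(s["ee_pos"]);print(p,((p[:2]-C)@RJ*1000).round(1),np.round(s["tcp_rot"],2).tolist(),arm(.12,1,12,.10)[0])
p,d=viewer.read_camera("side");cv2.imwrite("pics/side1.png",cv2.resize(p[150:320,160:400,::-1],None,fx=3.3,fy=3.3,interpolation=cv2.INTER_CUBIC))
print(s["t"],s["gripper_width"]); print(tip_of("side","lever_push"),tip_of("side","lever"))
E
```

```text
[ 0.47523066 -0.07650569  0.09927845] [-96.8 -49.4] [[-0.37, 0.93, -0.0], [0.93, 0.37, -0.0], [0.0, -0.0, -1.0]] [ 0.47586703 -0.07598745  0.1       ]
11.275 0.0004811441990787057Traceback (most recent call last):
  File "<stdin>", line 4, in <module>
ValueError: it knows: block, block_lead, block_tail, cork_block, fence, glue, green_pencil, jig, lever_push, offcut, pivot, stop
```

View pics/side1.png

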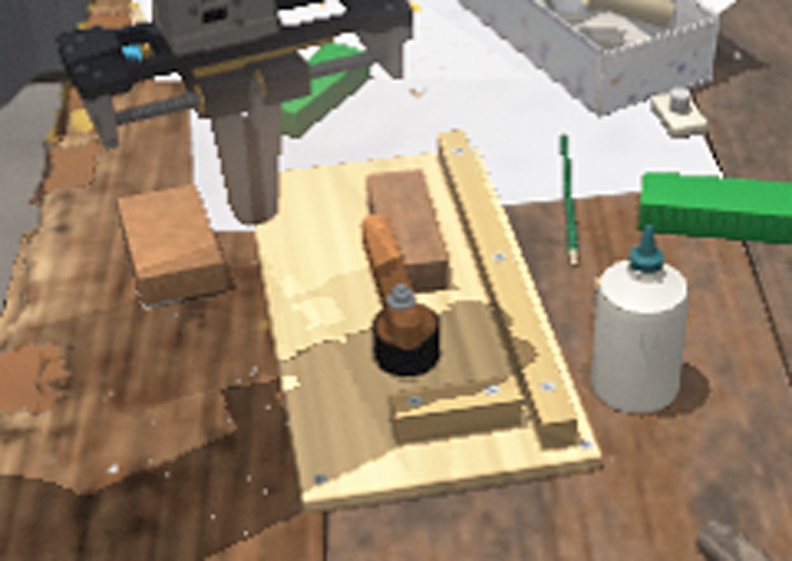

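The side view shows the lever still along +y over the block, and the finger above the -x edge. I'll retry the first part of the sweep, logging the actual pose and taking a picture mid-sweep.

```bash
python3 - <<'E'
from h import *
P,O=arm(.12,1,12,.12); env.movel(P,O)
P,O=arm(1.89,1,12,.12); env.reach(P,O)
P,O=arm(1.89,1,12,.050); env.movel(P,O,rate=.15)
env.pause(.1);f0=F()
def log(q):
    s=env.sense();p=np.array(s["ee_pos"]);print(q,round(s["t"],2),((p[:2]-C)@RJ*1000).round(1),p[2].round(4),Fj(F()-f0))
log(0)
P,O=arm(1.89,1,0,.050); env.movel(P,O,rate=.1);log(1.89)
for q in (1.75,1.6,1.4):
    P,O=arm(q,1,0,.050); env.movel(P,O,rate=.08); log(q)
p,d=viewer.read_camera("side");cv2.imwrite("pics/side2.png",cv2.resize(p[150:320,160:400,::-1],None,fx=3.3,fy=3.3,interpolation=cv2.INTER_CUBIC))
E
```

```text
0 13.89 [19.7 18.9] 0.0512 [0. 0.]
1.89 14.16 [ 6.9 18.3] 0.0508 [1.3 0.3]
1.75 14.45 [-4.2 20.1] 0.0503 [-0.3  0.5]
1.6 14.76 [-16.4  20. ] 0.0502 [ 0.4 -0.1]
1.4 15.12 [-32.4  17.2] 0.0502 [0.7 0.6]
```

View pics/side2.png

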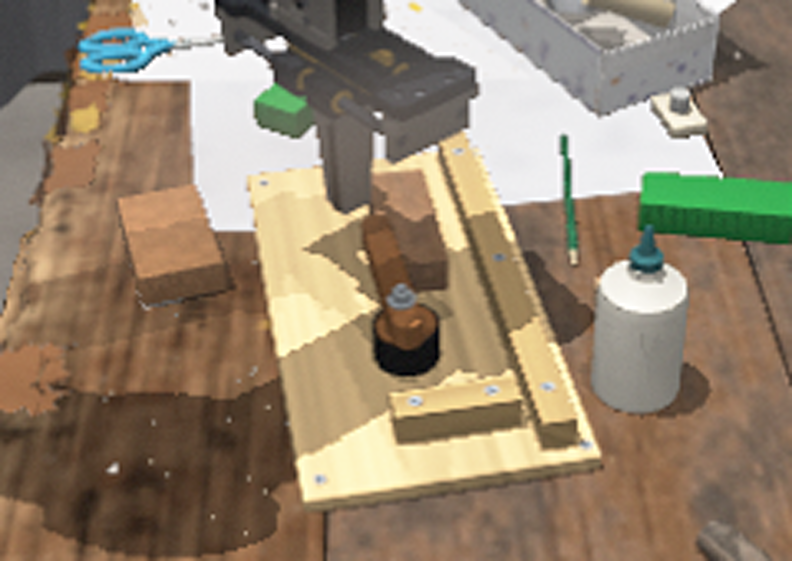

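```bash
python3 - <<'E'
from h import *
s=env.sense();p=np.array(s["ee_pos"])
g=lambda P:((w2p("side",P)-[160,150])*3.3).round(0).tolist()
print("tcp",g(p),"pivot",g(J(-10.9,-62,.062)),"armtip",g(J(-13.5,33,.062)),"jig corners",g([J(-90,170,.012),J(90,-170,.012),J(-90,-170,.012)]))
p,d=viewer.read_camera("side")
for u,v in((350,195),(350,180),(378,235),(400,292)):
    print((u,v),d[int(150+v/3.3),int(160+u/3.3)])
    uu=np.array([[160+u/3.3,150+v/3.3]]);i=viewer.camera_info("side");n=cv2.undistortPoints(uu.reshape(1,1,2),np.array(i["intrinsics"]),np.array(i["dist_coeffs"]))[0,0]
    D=d[int(uu[0,1]),int(uu[0,0])];w=np.array(i["rotation"])@(D*np.array([n[0],-n[1],-1]))+i["eye"];print(w.round(3),((w[:2]-C)@RJ*1000).round(1))
E
```

```text
tcp [[348.0, 244.0]] pivot [[400.0, 300.0]] armtip [[371.0, 212.0]] jig corners [[244.0, 173.0], [600.0, 455.0], [301.0, 500.0]]
(350, 195) 0.97866124
[ 0.533 -0.019  0.103] [-31.3  -1.5]
(350, 180) 0.9711584
[ 0.533 -0.02   0.115] [-30.9  -2.2]
(378, 235) 1.0096389
[ 0.55  -0.01   0.063] [-13.4   5.3]
(400, 292) 0.9476913
[ 0.562 -0.08   0.072] [-11.3 -66.1]
```

```bash
python3 - <<'E'
from h import *
p,d=viewer.read_camera("side");i=viewer.camera_info("side")
def w(u,v):
    n=cv2.undistortPoints(np.array([[[u,v]]],float),np.array(i["intrinsics"]),np.array(i["dist_coeffs"]))[0,0]
    return np.array(i["rotation"])@(d[v,u]*np.array([n[0],-n[1],-1]))+i["eye"]
for v in range(195,222,2):
  o=[]
  for u in(261,266,270):
    q=w(u,v);o.append((((q[:2]-C)@RJ*1000).round(0).tolist(),round(q[2]*1000)))
  print(v,o)
print(env.sense()["t"],env.sense()["gripper_width"])
p,_=viewer.read_camera("top");cv2.imwrite("pics/top2.png",cv2.resize(p[130:310,170:410,::-1],None,fx=3.3,fy=3.3,interpolation=cv2.INTER_CUBIC))
E
```

```text
195 [([-39.0, 11.0], 131), ([-30.0, -3.0], 140), ([-21.0, 3.0], 134)]
197 [([-39.0, 12.0], 126), ([-30.0, -3.0], 134), ([-21.0, 6.0], 127)]
199 [([-39.0, 13.0], 121), ([-31.0, -4.0], 130), ([-21.0, 3.0], 124)]
201 [([-39.0, 15.0], 114), ([-31.0, -2.0], 124), ([-22.0, 4.0], 119)]
203 [([-39.0, 15.0], 108), ([-31.0, -2.0], 119), ([-22.0, 4.0], 113)]
205 [([-40.0, 13.0], 105), ([-31.0, -3.0], 115), ([-22.0, 3.0], 109)]
207 [([-40.0, 15.0], 98), ([-31.0, 0.0], 107), ([-22.0, 4.0], 103)]
209 [([-41.0, 12.0], 95), ([-31.0, 1.0], 101), ([-22.0, 8.0], 95)]
211 [([-41.0, 13.0], 90), ([-31.0, 2.0], 96), ([-23.0, 3.0], 93)]
213 [([-31.0, 107.0], 15), ([-32.0, 0.0], 92), ([-9.0, 106.0], 13)]
215 [([-32.0, 104.0], 12), ([-20.0, 97.0], 15), ([-11.0, 97.0], 14)]
217 [([-33.0, 92.0], 15), ([-21.0, 90.0], 15), ([-21.0, 22.0], 64)]
219 [([-34.0, 87.0], 13), ([-22.0, 85.0], 12), ([-22.0, 17.0], 62)]
221 [([-35.0, 79.0], 13), ([-24.0, 73.0], 16), ([-22.0, 18.0], 56)]
15.2667 0.0003015760224773568
```

Side depth shows the fingertips actually end at z ≈ 0.090 while the reported TCP is at 0.050. XY agrees, so the finger passed about 30 mm above the lever. I'll treat this as a +39 mm tip offset in z, descend carefully under force watch, verify with depth, then sweep.

```bash
cat >> h.py <<'E'
def tipz(cam="side"):
    """lowest visible finger point near the TCP, from depth"""
    p,d=viewer.read_camera(cam);i=viewer.camera_info(cam);e=np.array(env.sense()["ee_pos"])
    v,u=np.nonzero(d>0);n=cv2.undistortPoints(np.c_[u,v].astype(float).reshape(-1,1,2),np.array(i["intrinsics"]),np.array(i["dist_coeffs"]))[:,0]
    w=(d[v,u][:,None]*np.c_[n[:,0],-n[:,1],-np.ones(len(n))])@np.array(i["rotation"]).T+i["eye"]
    m=np.linalg.norm(w[:,:2]-e[:2],axis=1)<.019; m&=w[:,2]>.04
    return np.sort(w[m,2])[:8].round(3)
E
python3 - <<'E'
from h import *
P,O=arm(1.89,1,14,.050); env.movel(P,O,rate=.2)
f0=F();print(f0.round(1),"tip",tipz())
for z in(.03,.011):
    P,O=arm(1.89,1,14,z); env.movel(P,O,rate=.1); print(z,(F()-f0).round(1),np.round(env.sense()["ee_pos"][2],4))
print(tipz())
P,O=arm(1.89,1,0,.011); env.movel(P,O,rate=.1);print(Fj(F()-f0))
for q in (1.75,1.6,1.4):
    P,O=arm(q,1,0,.011); env.movel(P,O,rate=.08); print(q,Fj(F()-f0),(F()-f0)[2].round(1))
print(env.sense()["t"])
p,d=viewer.read_camera("side");cv2.imwrite("pics/side3.png",cv2.resize(p[150:320,160:400,::-1],None,fx=3.3,fy=3.3,interpolation=cv2.INTER_CUBIC))
E
```

```text
[-1.5 -0.3 -0.1] tip [0.04 0.04 0.04 0.04 0.04 0.04 0.04 0.04]
0.03 [ 1.6  1.2 -0.2] 0.0292
0.011 [ 2.  -0.5  0.1] 0.0106
[0.04 0.04 0.04 0.04 0.04 0.04 0.04 0.04]
[ 1.4 -0.1]
1.75 [ 1.8 -0.3] 1.0
1.6 [1.7 0.1] -0.0
1.4 [1.2 0.3] -0.2
18.0
```

View pics/side3.png

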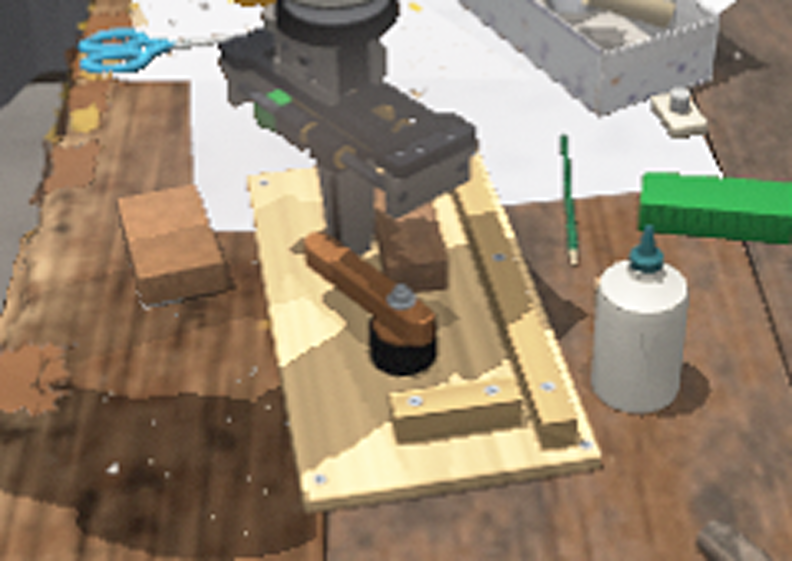

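Now the lever swings with the fingertip (arm tip moved to crop px 310,245). Continuing: open fully, push the block to the fence, then slide it to the stop.

```bash
python3 - <<'E'
from h import *
for q in np.linspace(1.25,.1,9):
    P,O=arm(q,1,0,.011); env.movel(P,O,rate=.1)
P,O=arm(.1,1,12,.011); env.movel(P,O)
P,O=arm(.1,1,12,.05); env.movel(P,O,rate=.2)
print("open",env.sense()["t"])
env.reach(J(-40,58,.05),ori(-90))
f0=F()
for z in(.01,-.013):
    env.movel(J(-40,58,z),rate=.15);print(z,(F()-f0).round(1))
env.movel(J(-12,58,-.013),rate=.1); f0=F()
for x in range(-10,8,2):
    env.movel(J(x,58,-.013),rate=.05); f=Fj(F()-f0);print(x,f,end=" ")
    if f[0]<-5: break
env.movel(J(x-12,58,-.013),rate=.15)
print("t",env.sense()["t"])
p,d=viewer.read_camera("side");cv2.imwrite("pics/side4.png",cv2.resize(p[150:320,160:400,::-1],None,fx=3.3,fy=3.3,interpolation=cv2.INTER_CUBIC))
E
```

```text
open 21.275
0.01 [1.2 0.2 0.6]
-0.013 [-0.1 -0.6  0. ]
-10 [0.3 0.1] -8 [0.1 1. ] -6 [0.1 1.1] -4 [1.1 0.9] -2 [0.1 0.5] 0 [ 1.2 -0.1] 2 [-1.   0.8] 4 [-5.4  0.5] t 26.2333
```

View pics/side4.png

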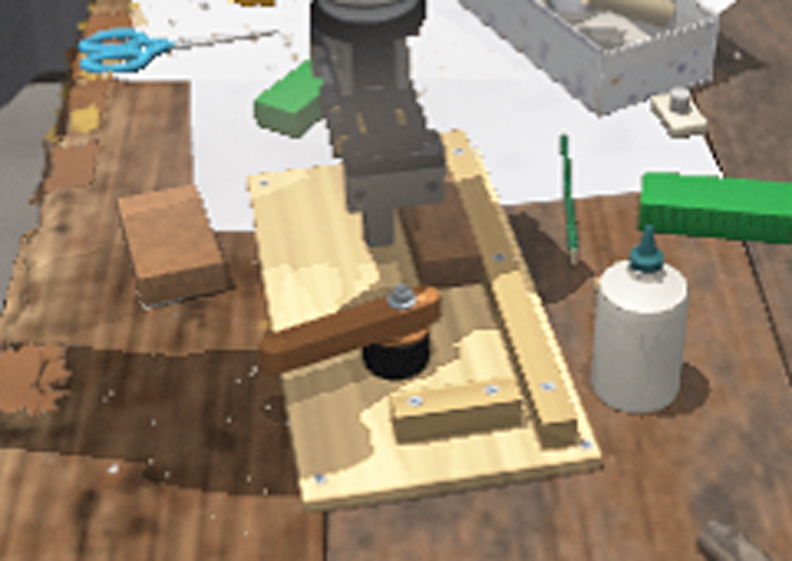

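Lever open (arm tip ≈ 265,350), block flush against the fence (410–490, 205–285). Now the slide.

```bash
python3 - <<'E'
from h import *
env.movel(J(-12,58,.05),rate=.25)
env.reach(J(29,140,.05),ori(0))
f0=F()
for z in(.01,-.013):
    env.movel(J(29,140,z),rate=.15);print(z,(F()-f0).round(1))
f0=F()
for y in (110,80,50,30,16):
    env.movel(J(29,y,-.013),rate=.09); f=Fj(F()-f0);print(y,f,end=" ")
    if f[1]>10 or abs(f[0])>12: break
else:
  for y in np.arange(14,-2,-2):
    env.movel(J(29,y,-.013),rate=.05); f=Fj(F()-f0);print(y,f,end=" ")
    if f[1]>6: break
env.movel(J(29,y+15,-.013),rate=.15); env.movel(J(29,y+15,.05),rate=.25)
print("t",env.sense()["t"])
p,d=viewer.read_camera("side");cv2.imwrite("pics/side5.png",cv2.resize(p[150:320,160:400,::-1],None,fx=3.3,fy=3.3,interpolation=cv2.INTER_CUBIC))
E
```

```text
0.01 [ 0.4 -0.4  1.2]
-0.013 [ 0.3 -1.1 -0.3]
110 [0.4 2.4] 80 [-0.2  0.3] 50 [0.8 1. ] 30 [0.7 2.1] 16 [-0.2  0.8] 14 [-0.4  0.8] 12 [-0.5  0.4] 10 [0.5 1.1] 8 [-0.   0.8] 6 [0.7 0.7] 4 [-0.4  4.6] 2 [-0.2  8.3] t 33.0417
```

View pics/side5.png

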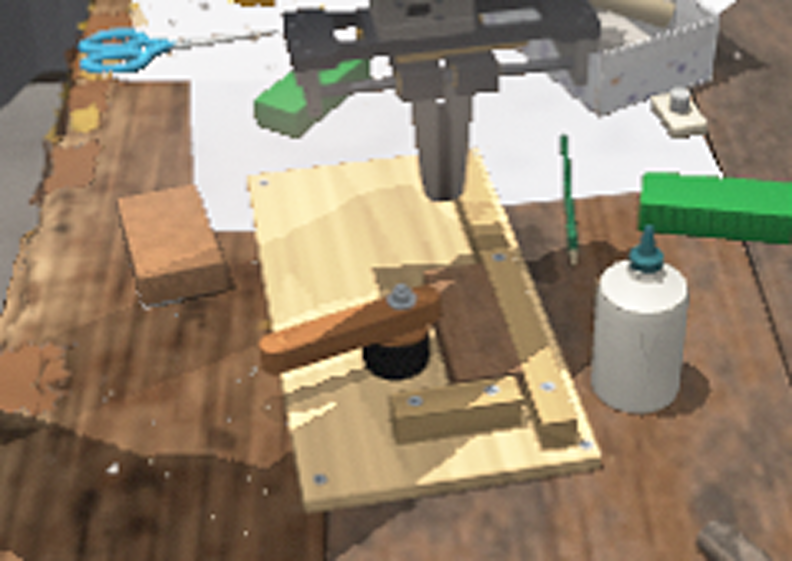

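Block home: lead end against the stop and side against the fence, stop force 8 N at the predicted y. Now close the lever from its other side.

```bash
python3 - <<'E'
from h import *
env.movel(J(29,17,.09),rate=.25)
P,O=arm(.1,-1,14,.09); env.reach(P,O)
P,O=arm(.1,-1,14,.011); f0=F(); env.movel(P,O,rate=.15); print((F()-f0).round(1))
f0=F()
def tang(q): th=np.radians(200)-q; n=np.array([np.sin(th),-np.cos(th)]); return round(float(-(RJ.T@(F()-f0)[:2])@n),1)
P,O=arm(.1,-1,0,.011); env.movel(P,O,rate=.1)
for q in np.linspace(.25,1.5,10):
    P,O=arm(q,-1,0,.011); env.movel(P,O,rate=.1); t=tang(q); print(round(q,2),t,end=" ")
    if t>12: break
else:
  for q in np.arange(1.53,1.88,.03):
    P,O=arm(q,-1,0,.011); env.movel(P,O,rate=.05); env.pause(.05); t=tang(q); print(round(q,2),t,end=" ")
    if t>10: break
P,O=arm(q-.2,-1,10,.011); env.movel(P,O,rate=.1)
P,O=arm(q-.2,-1,10,.12); env.movel(P,O,rate=.25)
env.reach(J(-110,60,.2),O)
print("t",env.sense()["t"])
for c in("side","top"):
  p,d=viewer.read_camera(c);cv2.imwrite(f"pics/{c}6.png",cv2.resize((p[150:320,160:400] if c=="side" else p[130:310,170:410])[:,:,::-1],None,fx=3.3,fy=3.3,interpolation=cv2.INTER_CUBIC))
E
```

```text
[-0.5 -0.8  0.5]
0.25 -0.8 0.39 -1.5 0.53 -0.8 0.67 -0.9 0.81 -0.5 0.94 -0.9 1.08 -0.7 1.22 -0.1 1.36 -0.4 1.5 -0.6 1.53 0.4 1.56 0.9 1.59 0.2 1.62 0.8 1.65 2.9 1.68 4.7 1.71 6.5 1.74 8.8 1.77 10.6 t 42.2167
```

View pics/side6.png

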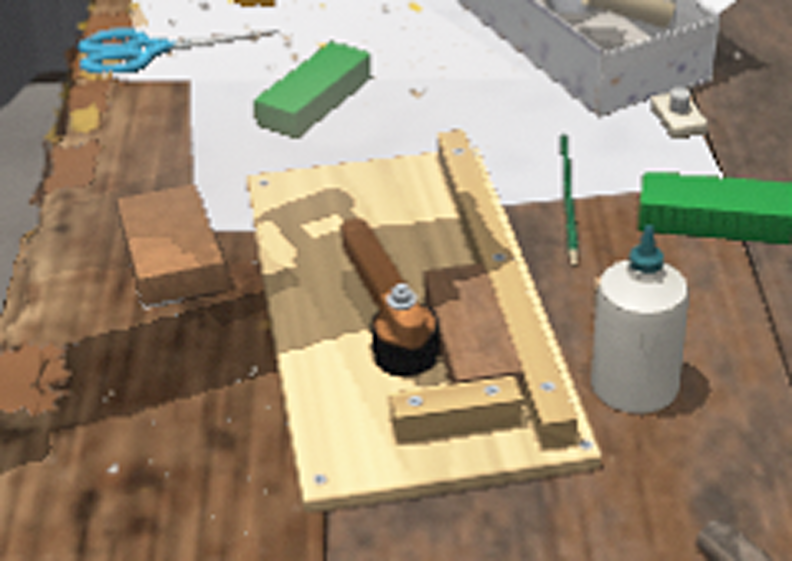

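The clamp is closed: cam against the block, block against stop and fence, bystanders unmoved. A check of the lever angle from the picture (tip top at about crop 348,222):

```bash
python3 - <<'E'
from h import *
for q in(1.6,1.65,1.7,1.75,1.89):
    th=np.radians(200)-q; xy=PIV+95*np.array([np.cos(th),np.sin(th)])
    xm=PIV+60*np.array([np.cos(th),np.sin(th)])
    print(q,((w2p("side",[J(*xy,.062),J(*xm,.062)])-[160,150])*3.3).round(0).tolist())
p,d=viewer.read_camera("side");i=viewer.camera_info("side")
v,u=np.nonzero(d>0);n=cv2.undistortPoints(np.c_[u,v].astype(float).reshape(-1,1,2),np.array(i["intrinsics"]),np.array(i["dist_coeffs"]))[:,0]
w=(d[v,u][:,None]*np.c_[n[:,0],-n[:,1],-np.ones(len(n))])@np.array(i["rotation"]).T+i["eye"]
L=(w[:,:2]-C)@RJ*1000-PIV; r=np.linalg.norm(L,axis=1)
m=(w[:,2]>.057)&(w[:,2]<.068)&(r>30)&(r<85)
if m.any():
    a=200-np.degrees(np.arctan2(L[m,1],L[m,0])); print(m.sum(),np.radians(np.median(a)))
E
```

```text
1.6 [[332.0, 222.0], [356.0, 249.0]]
1.65 [[338.0, 219.0], [360.0, 248.0]]
1.7 [[345.0, 218.0], [364.0, 247.0]]
1.75 [[352.0, 216.0], [369.0, 246.0]]
1.89 [[371.0, 212.0], [381.0, 243.0]]
153 1.7063845661031216
```

```bash
python3 - <<'E'
from h import *
print(workorder.finish_job(),env.sense()["t"])
E
```

```text
the job is handed in; nothing more can be done
the job is handed in; nothing more can be done
```

The job is handed in: the block is against the end stop and fence, the cam lever is closed at about 1.71 rad after a final push of about 10 N, and the last side view showed the bystanders unmoved (about 42 s on the clock when the arm backed off; no verdict was returned).

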